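Wind the router up to its stop with the lift crank

ROBOT

A 6-joint arm with a two-finger parallel gripper is mounted at the origin on the work surface. World frame = base frame: x ahead of the robot, y to its left, z up, the work surface at z = 0. Lengths are in m, angles in rad, forces in N, time in s.
With the tool pointing down it reaches from about 0.425 to 1.125 m from the base axis. Payload 14.9 kg.
Tool frame: the origin (TCP) lies between the finger pads; the fingertips stand 8 mm ahead of it and the grasp point (between the pads) lies 11 mm behind it; z points along the fingers, y is the line along which they close (so a half turn about z gives the same grasp; the last joint's range is limited). The gripper opens to 91 mm and grips with 3 to 60 N. Pads are 32 mm wide; open, the fingers measure 118 mm over their backs; the gripper's body (76 mm by 178 mm) begins 60 mm behind the grasp point.
Start: joints at [1.292, 0.379, 1.734, -0, 1.028, -0.033], TCP at [0.17, 0.679, 0.194] pointing down, gripper open.
Joint ranges: [-2.77, 2.77], [-0.74, 2.19], [0, 2.66], [-1.06, 4.2], [0.31, 2.87], [-3.08, 3.08]. Speed limits (rad/s): [1.89, 1.89, 2.39, 3.14, 3.14, 3.14].

INTERFACE

Orientations are given as a rotation vector (axis times angle).
In Python, from workcell import ctrl gives the robot as it stands.
- The arm moves only by the tool step_arm, never from a script. Its argument "rows" is a list that holds one entry, the list of rows, each a list of 5 numbers: the shift along the tool's x, y, z in units of 0.25 m (1.0 is 0.25 m), then the turn about the tool's z in units of pi/4 rad (1.0 is pi/4 rad), then the opening, from -1 (shut) to 1 (fully open), so that 0 is half open. In form: [[[dx, dy, dz, roll, claw], ...]]. A call has 1 to 10 rows; each row is the pose to reach, as a shift and turn from the pose commanded when the call began, along the tool's axes at that moment; what a row does not reach only later rows make up. A row lasts 1/12 s, in which the tool goes at most 41.7 mm and 7.16 degrees, less where a joint would pass 70% of its speed; a pose out of reach is approached as far as the arm can. A call with a number of a shift or a turn outside -1 to 1 is refused whole. A call with a gripper value outside its range is refused whole. The fingers move at their own pace and stop on an object; "squeeze" is the grip in N (left out, the last holds). Time passes only in rows, so rows that repeat a pose let the fingers close. It gives the time, the measured TCP pose, the force, the opening and the grip force at its end, in the units of the state.
- ctrl.observe(): the state, without advancing time (a new reading comes with each control period).
- ctrl.read_camera(name): name is "scene" or "top" or "wrist"; returns (picture, depth): 480x640x3 uint8, red, green, blue; 480x640 float32, m along the optical axis (not along the pixel's ray), 0 where there is no reading.
- ctrl.camera_params(name): a dict with "fov_y" (degrees; the focal length in pixels is half the picture's height over the tangent of half this angle, whatever the lens; pixels are square), "cx", "cy" (the principal point, pixels), "cam_to_world" (4x4, takes a point from camera to world coordinates). Camera axes: x right, y down, z forward; pixel columns grow to the right and rows downward; lengths in m; the calibration is good to about 2 mm. A picture is of the moment at which its call begins: read the wrist's pose just before it. camera_params takes no time and is no camera call; for the wrist camera it gives the pose at the moment of the call.
- ctrl.hand_in(): hands the job in; it is judged then, once.
The state is a dict: "time_s": time; "q": joint angles; "dq": joint speeds; "joint_efforts": joint torques, N m; "position": TCP position; "ee_rot": TCP orientation; "ft_force": force on the tool from outside, world axes, zero at the start; "torque": the same for the moment, N m; "grip_width": finger opening in m; "grip_force": force on a finger pad.
Only numpy, scipy, OpenCV 4.12 (cv2) and the standard library are available. Lean on these libraries where they do the work, as an engineer would, in place of code of your own. Each camera call takes 0.05 s, during which the arm holds its last target. There are 200 camera calls.

TASK

Bring the router up for a bit change: take the crank from its block, set it down over the square end of the lift shaft until it is fully home without forcing it, then hold it by its black grip and wind it clockwise, keeping it home on the square, for the several turns it takes until the carriage bears firmly on its upper stop. You cannot see that stop, so feel for it and do not force it. Raise the router only with the crank, leave the crank sitting home on the shaft, and do not disturb the chew stick, the clip or the rake.

Things in the scene. Friction and masses are not known exactly. Their poses are not given: they have to be found in the camera images.
- router_table: router station: birch-ply deck, 345 x 408 x 36 mm, fixed on the counter, with an aluminium plate (235 x 298 mm) flush in its top. Origin on the lift-shaft axis at counter level, 36 mm below the plate top; z up. The plate centre, with a bit opening in a red ring, lies at x +85, y +115 mm. On the shaft axis the plate has a round 30 mm port with a brass rim
- drive_shaft: lift shaft, upright in the port; its end is a 13 mm square, its top 3 mm narrowed to 10 mm. Origin: centre of the square's top face, 3 mm below the plate top; x, y square to its flats, z up. A shoulder seats the crank fully home with the crank's origin 25 mm below this one. Clockwise from above raises the router 8 mm a turn; turning takes 0.25 to 0.35 N m and it stays where left
- carriage: router on its lift. Origin: top of the collet nut in the bit opening (its bit stands 24 mm higher), about 20 mm below the plate top at the start. A stop out of sight, set anew each time, ends the lift after 3 to 4.5 turns (24 to 36 mm of rise); there the crank stiffens over about 1/4 turn. Firm: 40 N on the stop, 0.05 N m over running torque; forced: 500 N, 0.6 N m over it
- crank: loose steel crank, 0.47 kg, upright in its block. Origin: centre of its stem's open lower end; z up, x along the arm towards the grip. Stem 27 mm wide, with a square socket 14.5 mm across, 32 mm deep, sides along x, y. Hub on the axis: 22 x 22 mm, z 51 to 89 mm. Arm 14 mm wide, z 54 to 68 mm; counterweight 32 mm across, 36 mm out at -x. Grip axis 65 mm out at +x
- grip_axis (a point): point on the crank's grip: on its axis, 102 mm above and 65 mm out at +x from the crank's origin. The grip is a black cylinder, 26 mm across, from 72 to 127 mm above the crank's origin, upright, spinning freely on its pin
- holder: wooden block, 84 x 84 x 45 mm, fixed on the counter, with a round 30 mm hole, 26 mm deep, in which the crank stands. Origin: centre of its underside
- chew_stick: bamboo chew stick, 150 x 17 mm, lying on the router station; leave alone. Origin: centre of its underside
- spring_clip: red metal spring clip, 85 x 30 x 28 mm, lying on the router station; leave alone. Origin: under its pivot
- grooming_rake: blue plastic grooming rake, 165 x 96 x 18 mm, lying on the counter beside the block; leave alone. Origin: under the middle of its head
Mind the look-alikes: they are no part of the job. Of the things that look like the crank, the smaller one is meant.

How it is judged:
On the way, in this order (a step that is already met when the one before it is completed fails the run):
1. the crank sits fully home on the square shaft end (z of crank in the frame of drive_shaft below -0.0215 m and horizontal distance between crank and drive_shaft below 0.004 m and angle between crank's own z axis and vertical below 0.12 rad), for 0.2 s.
2. the router has risen at least 20 mm with the crank home (all of step 1 and distance of carriage from where it was at the start of the episode above 0.02 m), for 0.1 s.
3. the carriage bears on its stop (all of step 1 and contact force between carriage and anything else above 40 N), for 0.2 s.
At the end, for the whole second after the job is handed in: The carriage bears on its upper stop with more than 40 N; the crank, let go and at rest, is home on the shaft: its origin at least 21.5 mm below the square's top, within 4 mm of the shaft axis, leaning less than 7 degrees (all of step 3 and linear speed of crank below 0.02 m/s and linear speed of carriage below 0.002 m/s); the robot touches nothing.
It fails at once if the stop was forced (carriage on stop above 500 N) (contact force between carriage and anything else above 500 N).
It fails at once if the crank was forced on the shaft or plate (above 40 N) while not home on the square (not (z of crank in the frame of drive_shaft below -0.0215 m and horizontal distance between crank and drive_shaft below 0.004 m and angle between crank's own z axis and vertical below 0.12 rad) and contact force between crank and router_table above 40 N).
It fails at once if the shaft was turned with the crank not home (not (z of crank in the frame of drive_shaft below -0.0215 m and horizontal distance between crank and drive_shaft below 0.004 m and angle between crank's own z axis and vertical below 0.12 rad) and linear speed of carriage above 0.004 m/s).
It fails at once if the robot touched the router itself (contact force between any of the fingers, the arm and carriage above 3 N).
It fails at once if the chew stick, the clip or the rake was moved more than 20 mm (distance of any of chew_stick, spring_clip, grooming_rake from where it was at the start of the episode above 0.02 m).
It also fails if it takes over 72 s, if anything falls off the work surface, if the arm or the gripper's body presses on something with over 40 N, if the wrist force passes 120 N, or if a joint passes its speed limit or range.

## Working session

There is one attempt and no reset: what is moved stays moved. The work goes in short steps, Python scripts to look and compute and a tool call to move; the robot and the scene stay as the last step left them, time stands still between calls to the robot, and variables do not carry over. Pictures are saved under pics/ and viewed, at most 10 in all, crops included, and the job is handed in when it is done.

Besides the shell and the picture viewer there is one more tool, called as name([rows], argument=value, ...), one row to a line, values as JSON. step_arm: Moves the arm, as the interface text tells. Shifts and turns lie within -1 to 1; 1 stands for 0.25 m of shift or pi/4 rad of turn. Its arguments: {"type":"object","properties":{"rows":{"type":"array","items":{"type":"array","items":{"type":"array","items":{"type":"number"}}}},"squeeze":{"type":"number"}},"required":["rows"]}

```bash
mkdir -p pics; ls; python3 - <<'E'
from workcell import ctrl
import cv2,numpy as np
s=ctrl.observe(); print(s)
for n in("top","scene"):
    p,d=ctrl.read_camera(n); np.savez(f"{n}0.npz",p=p,d=d,**{k:np.array(v) for k,v in ctrl.camera_params(n).items()})
    cv2.imwrite(f"pics/{n}0.png",p[...,::-1]); print(n,ctrl.camera_params(n))
E
```

```text
pics
{'time_s': 0.0, 'q': array([ 1.29172458e+00,  3.79407666e-01,  1.73479065e+00, -4.87735873e-05,
        1.02849637e+00, -3.32822374e-02]), 'dq': array([-0.00035891, -0.00046171,  0.00086664,  0.00048939, -0.00076694,
        0.00108597]), 'joint_efforts': array([ 9.95775881e-04, -7.63752651e+01, -4.34363472e+01,  6.49901340e-02,
        4.26751049e-02, -8.82508130e-05]), 'position': array([0.17021347, 0.67855148, 0.19338401]), 'ee_rot': array([-3.85058860e-01, -3.11777378e+00,  1.72012334e-03]), 'ft_force': array([ 0.61989592, -0.48588167, -0.45542864]), 'torque': array([0.00146089, 0.03941269, 0.02888982]), 'grip_force': 0.0, 'grip_width': 0.09125968769758494}
top {'fov_y': 57.16313673896169, 'cx': 319.45336606562034, 'cy': 234.86252653255076, 'cam_to_world': array([[-0.02523566, -0.99888343,  0.03993804,  0.57298444],
       [-0.99967852,  0.02531342,  0.00144244, -0.01164867],
       [-0.00245179, -0.0398888 , -0.99920112,  1.07166224],
       [ 0.        ,  0.        ,  0.        ,  1.        ]])}
scene {'fov_y': 44.10858098672628, 'cx': 317.0414844933781, 'cy': 239.92691949981526, 'cam_to_world': array([[-0.19908815,  0.84514595, -0.49607684,  1.21742965],
       [ 0.97995497,  0.16796031, -0.10713349,  0.11632113],
       [-0.00722222, -0.50746197, -0.86164389,  1.11637807],
       [ 0.        ,  0.        ,  0.        ,  1.        ]])}
```

View pics/top0.png

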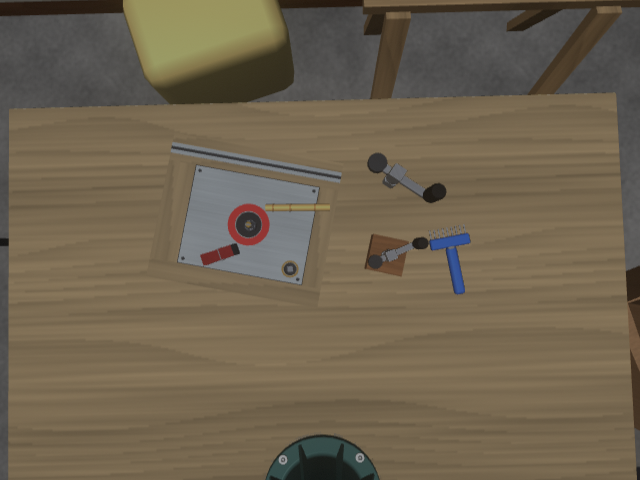

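View pics/scene0.png

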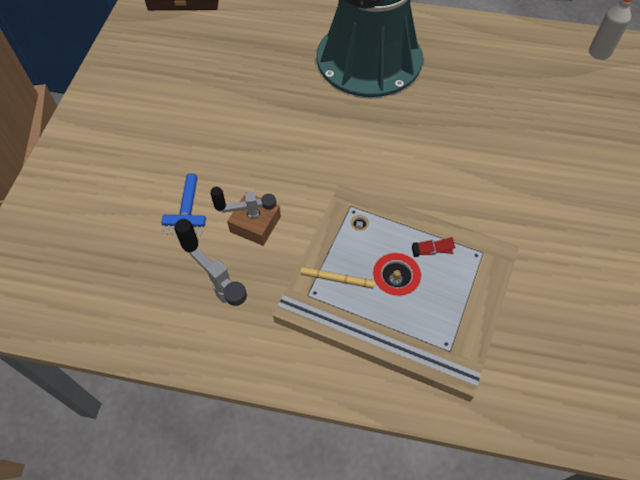

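The top view shows the small crank in its block (counterweight 376,261; hub 391,255; grip 420,243), the port at (289,268), and the larger look-alike at (396,175). The scene view agrees with this: port (360,223), block (255,215).

```bash
cat > h.py <<'E'
import numpy as np,cv2
from scipy.spatial.transform import Rotation as R
def ray(c,u,v):
    f=240/np.tan(np.radians(float(c['fov_y']))/2); T=np.array(c['cam_to_world'])
    return T[:3,3],T[:3,:3]@np.array([(u-c['cx'])/f,(v-c['cy'])/f,1])
def onz(c,u,v,z):
    o,d=ray(c,u,v); return o+d*(z-o[2])/d[2]
def proj(c,P):
    f=240/np.tan(np.radians(float(c['fov_y']))/2); T=np.array(c['cam_to_world'])
    p=T[:3,:3].T@(np.array(P)-T[:3,3]); return f*p[0]/p[2]+c['cx'],f*p[1]/p[2]+c['cy']
def totool(s,P):
    "world point -> shift in tool axes, units of 0.25 m"
    return R.from_rotvec(s['ee_rot']).inv().apply(np.array(P)-s['position'])/0.25
E
python3 - <<'E'
from h import *
from workcell import ctrl
c=dict(np.load('top0.npz')); s0=dict(np.load('scene0.npz'))
for n,u,v,z in [('port',289.5,268.5,.036),('ring',249,224,.036),('cw',376,261,.085),('hub',391,255,.108),('grip',420,243,.146),('tableorig?',301,283,.036)]:
    print(n,onz(c,u,v,z).round(4))
for n,u,v,z in [('port',360,223,.036),('grip',217,190,.146),('hub',252,196,.108)]: print('scene',n,onz(s0,u,v,z).round(4))
d=c['d']
for u,v in [(376,261),(391,255),(420,243),(425,188),(376,163)]: 
    o,r=ray(c,u,v); print((o+r*d[v,u]).round(3))
s=ctrl.observe(); print(R.from_rotvec(s['ee_rot']).as_matrix().round(3))
w=ctrl.camera_params('wrist'); T=np.array(w['cam_to_world']); Rm=R.from_rotvec(s['ee_rot']).as_matrix()
print(w['fov_y'],w['cx'],w['cy'],(Rm.T@T[:3,:3]).round(3),Rm.T@(T[:3,3]-s['position']))
E
```

```text
port [0.5372 0.0621 0.036 ]
ring [0.6442 0.1551 0.036 ]
cw [ 0.5508 -0.1351  0.085 ]
hub [ 0.5635 -0.1654  0.108 ]
grip [ 0.5875 -0.221   0.146 ]
tableorig? [0.5026 0.0359 0.036 ]
scene port [0.536  0.0642 0.036 ]
scene grip [ 0.5841 -0.224   0.146 ]
scene hub [ 0.5598 -0.162   0.108 ]
[ 0.551 -0.134  0.092]
[ 0.564 -0.166  0.106]
[ 0.588 -0.221  0.146]
[ 0.723 -0.27   0.003]
[ 0.769 -0.14   0.096]
[[-0.97   0.243 -0.   ]
 [ 0.243  0.97  -0.001]
 [ 0.    -0.001 -1.   ]]
59.91050845916496 322.3100564031761 241.86334628952372 [[ 0.001 -0.97  -0.244]
 [ 1.     0.001  0.001]
 [-0.    -0.244  0.97 ]] [ 0.06868874  0.00117455 -0.19060673]
```

step_arm([
  [[-1, -1, 0, 0, 1], [-1, -1, 0, 0, 1], [-1, -1, 0, 0, 1], [-1, -1, 0, 0, 1], [-1, -1, 0, 0, 1], [-1, -1, 0, 0, 1], [-1, -1, 0, 0, 1], [-1, -1, 0, 0, 1], [-1, -1, 0, 0, 1], [-1, -1, 0, 0, 1]],
])

```text
time_s: 0.93
position: [0.3533, 0.3726, 0.1939]
ee_rot: [-0.39, -3.117, 0.001]
ft_force: [0.2, 0.1, -0.0]
grip_width: 0.0909
grip_force: 0.0
```

step_arm([
  [[-1, -1, 0.36, 1, 1], [-1, -1, 0.36, 1, 1], [-1, -1, 0.36, 1, 1], [-1, -1, 0.36, 1, 1], [-1, -1, 0.36, 1, 1], [-1, -1, 0.36, 1, 1], [-1, -1, 0.36, 1, 1], [-1, -1, 0.36, 1, 1], [-1, -1, 0.36, 1, 1], [-1, -1, 0.36, 1, 1]],
])

```text
time_s: 1.77
position: [0.5354, 0.0692, 0.1026]
ee_rot: [-1.553, -2.731, 0.001]
ft_force: [-0.9, 1.1, 0.3]
grip_width: 0.0916
grip_force: 0.0
```

step_arm([
  [[0, 0, 0, 0, 1], [0, 0, 0, 0, 1]],
])

```text
time_s: 1.93
position: [0.5333, 0.073, 0.1039]
ee_rot: [-1.549, -2.733, 0.0]
ft_force: [-0.3, 0.9, -0.4]
grip_width: 0.0911
grip_force: 0.0
```

```bash
python3 - <<'E'
from h import *
from workcell import ctrl
s=ctrl.observe(); c=ctrl.camera_params('wrist'); p,d=ctrl.read_camera('wrist')
np.savez('w1.npz',p=p,d=d,pos=s['position'],ee_rot=s['ee_rot'],**{k:np.array(v) for k,v in c.items()})
print(s['position'],s['time_s'],s['q'].round(2)); u,v=proj(c,[.537,.062,.036]); print(u,v)
u,v=int(u),int(v); x0,y0=max(u-60,0),max(v-60,0)
crop=cv2.resize(p[y0:y0+120,x0:x0+120],(480,480),interpolation=cv2.INTER_CUBIC)
cv2.imwrite('pics/w1.png',np.hstack([crop])[...,::-1]); print(x0,y0)
E
```

```text
[0.53327827 0.07296568 0.10386576] 1.9333 [ 0.09  0.26  2.1   0.    0.78 -0.45]
317.1851686091238 265.3402058399488
257 205
```

View pics/w1.png

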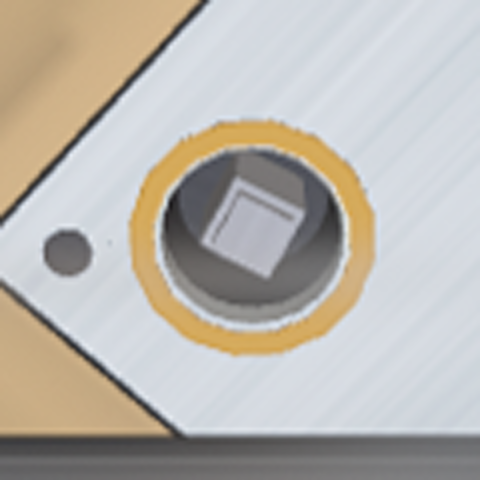

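The crop shows the brass port centred at crop (252,237). The square end inside it is turned, with its face corners near (238,185), (303,214), (270,277) and (204,243).

```bash
python3 - <<'E'
from h import *
c=dict(np.load('w1.npz')); p=c['p']
hsv=cv2.cvtColor(p,cv2.COLOR_RGB2HSV); sub=(slice(225,300),slice(280,360))
m=np.zeros(p.shape[:2],np.uint8); m[sub]=((hsv[sub][...,1]>90)&(hsv[sub][...,2]>140)).astype(np.uint8)*255
m[:, :287]=0
cs,_=cv2.findContours(m,cv2.RETR_CCOMP,cv2.CHAIN_APPROX_NONE); k=max(cs,key=len)[:,0]
W=np.array([onz(c,u,v,.036)[:2] for u,v in k])*1e3
print('rim',cv2.minEnclosingCircle(W.astype(np.float32)),W.mean(0))
big=cv2.resize(p[235:285,300:345],None,fx=8,fy=8,interpolation=cv2.INTER_CUBIC)
g=cv2.cvtColor(big,cv2.COLOR_RGB2GRAY); 
for th in (165,175,185,195):
    b=(g>th).astype(np.uint8); n,l,st,ct=cv2.connectedComponentsWithStats(b)
    i=l[int((264.5-235)*8),int((321-300)*8)]
    if i==0: print(th,'none',g[int((264.5-235)*8),168]);continue
    cs,_=cv2.findContours((l==i).astype(np.uint8),cv2.RETR_EXTERNAL,cv2.CHAIN_APPROX_NONE); k=cs[0][:,0]
    W=np.array([onz(c,300+(u+.5)/8-.5,235+(v+.5)/8-.5,.033)[:2] for u,v in k])*1e3
    print(th,st[i],cv2.minAreaRect(W.astype(np.float32)))
E
```

```text
rim ((537.9564208984375, 63.22785186767578), 19.889631271362305) [537.90900301  63.39207237]
165 [   62   119   199   194 18982] ((537.5285034179688, 64.24613952636719), (12.564379692077637, 12.65616512298584), 3.2676517963409424)
175 [   64   122   196   189 16945] ((537.5187377929688, 64.237548828125), (12.320535659790039, 12.360564231872559), 2.938913583755493)
185 none 183
195 none 183
```

step_arm([
  [[-0.2, -0.1, -0.385, 0.17, 1], [-0.4, -0.2, -0.385, 0.17, 1], [-0.87, -0.39, -0.385, 0.17, 1], [-0.87, -0.39, -0.385, 0.17, 1], [-0.87, -0.39, -0.385, 0.17, 1], [-0.87, -0.39, -0.385, 0.17, 1], [-0.87, -0.39, -0.385, 0.17, 1], [-0.87, -0.39, -0.385, 0.17, 1], [-0.87, -0.39, -0.385, 0.17, 1], [-0.87, -0.39, -0.385, 0.17, 1]],
])

```text
time_s: 2.82
position: [0.5615, -0.1628, 0.2001]
ee_rot: [-1.726, -2.624, -0.0]
ft_force: [0.1, -0.5, 0.3]
grip_width: 0.0915
grip_force: 0.0
```

```bash
python3 - <<'E'
from h import *
from workcell import ctrl
s=ctrl.observe(); c=ctrl.camera_params('wrist'); p,d=ctrl.read_camera('wrist')
np.savez('w2.npz',p=p,d=d,pos=s['position'],ee_rot=s['ee_rot'],**{k:np.array(v) for k,v in c.items()})
print(s['position'],s['ee_rot'],s['time_s']); print(proj(c,[.563,-.165,.108]))
cv2.imwrite('pics/w2.png',p[...,::-1])
E
```

```text
[ 0.56146785 -0.16278664  0.20012765] [-1.72607252e+00 -2.62431515e+00 -6.82399521e-05] 2.8167
(np.float64(321.99605034089814), np.float64(243.3022640478792))
```

View pics/w2.png

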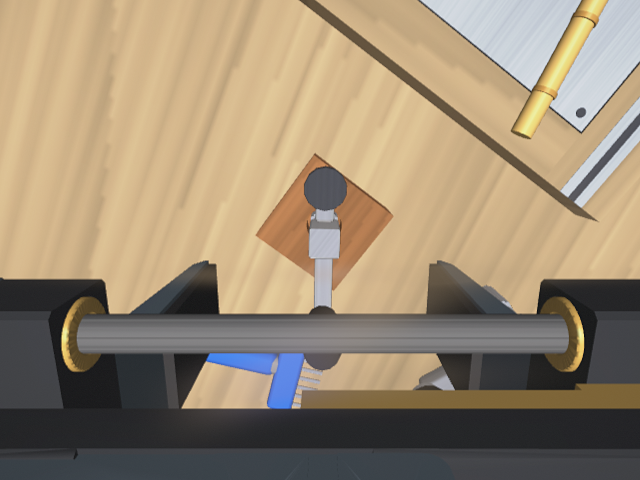

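The crank is upright, aligned with the tool. Its hub top is centred about (325,243), the counterweight is at (325,188), and the grip is behind the gripper's rod near (322,340).

```bash
python3 - <<'E'
from h import *
c=dict(np.load('w2.npz')); p=c['p']; d=c['d']
for n,u,v in [('hubtop',325,240),('cw',325,188),('grip',323,362),('arm',323,280),('body',323,308)]:
    o,r=ray(c,u,v); print(n,(o+r*d[v,u]).round(4))
# hub top pixels by height
f=240/np.tan(np.radians(float(c['fov_y']))/2)
uu,vv=np.meshgrid(np.arange(640),np.arange(480)); T=c['cam_to_world']
P=np.stack([(uu-c['cx'])/f*d,(vv-c['cy'])/f*d,d],-1)@T[:3,:3].T+T[:3,3]
m=(np.abs(P[...,2]-.107)<.005)&(uu>295)&(uu<355)&(vv>215)&(vv<270)
print('hub',m.sum(),cv2.minAreaRect((P[m][:,:2]*1e3).astype(np.float32)), np.median(P[m],0))
m=(P[...,2]>.075)&(uu>295)&(uu<355)&(vv>155)&(vv<215)
print('cw',m.sum(),cv2.minEnclosingCircle((P[m][:,:2]*1e3).astype(np.float32)),np.median(P[m],0))
E
```

```text
hubtop [ 0.564  -0.1619  0.1082]
cw [ 0.5505 -0.1307  0.0889]
grip [ 0.5917 -0.2297  0.1453]
arm [ 0.5774 -0.1964  0.0868]
body [ 0.5848 -0.2134  0.0977]
hub 955 ((564.41748046875, -164.5818328857422), (21.768020629882812, 22.528884887695312), 21.77855110168457) [ 0.56403282 -0.16371123  0.10765848]
cw 1605 ((547.0564575195312, -123.85316467285156), 28.114948272705078) [ 0.55115392 -0.13135125  0.08866891]
```

step_arm([
  [[-0.011, 0.008, 0.16, 0, 1], [-0.011, 0.008, 0.3, 0, 1], [-0.011, 0.008, 0.4, 0, 1], [-0.011, 0.008, 0.456, 0, 1], [-0.011, 0.008, 0.456, 0, 0.3], [-0.011, 0.008, 0.456, 0, -0.3], [-0.011, 0.008, 0.456, 0, -1], [-0.011, 0.008, 0.456, 0, -1], [-0.011, 0.008, 0.456, 0, -1], [-0.011, 0.008, 0.456, 0, -1]],
], squeeze=40)

```text
time_s: 3.7
position: [0.5652, -0.1663, 0.0873]
ee_rot: [1.727, 2.622, 0.001]
ft_force: [-0.3, 0.0, 0.0]
grip_width: 0.0542
grip_force: 0.0
```

step_arm([
  [[0, 0, 0, 0, -1], [0, 0, 0, 0, -1], [0, 0, 0, 0, -1], [0, 0, 0, 0, -1], [0, 0, -0.02, 0, -1], [0, 0, -0.04, 0, -1], [0, 0, -0.06, 0, -1], [0, 0, -0.06, 0, -1]],
])

```text
time_s: 4.37
position: [0.5654, -0.1663, 0.1027]
ee_rot: [1.727, 2.622, 0.001]
ft_force: [1.2, -0.3, 0.9]
grip_width: 0.0016
grip_force: 0.0
```

```bash
python3 - <<'E'
from h import *
from workcell import ctrl
s=ctrl.observe(); print(s['grip_width'],s['grip_force'],s['position'])
p,d=ctrl.read_camera('wrist'); q,_=ctrl.read_camera('scene')
cv2.imwrite('pics/w3.png',np.hstack([cv2.resize(p,(400,300)),cv2.resize(q[120:300,130:370],(400,300))])[...,::-1])
E
```

```text
0.0016053866985494747 0.0 [ 0.56540759 -0.16633091  0.1026659 ]
```

View pics/w3.png

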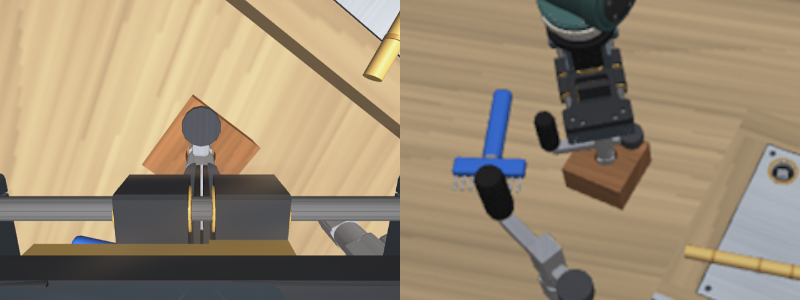

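The fingers have met near the hub, and the crank still stands in its block. I'll check heights and see what is between the pads.

```bash
python3 - <<'E'
from h import *
from workcell import ctrl
c=ctrl.camera_params('wrist'); p,d=ctrl.read_camera('wrist')
def at(u,v):
    o,r=ray(c,u,v); return (o+r*d[v,u]).round(4)
for u,v in [(322,200),(322,180),(322,215),(322,240),(322,255),(322,270),(322,300),(322,330),(322,350),(322,370),(300,330),(345,330)]: print(u,v,at(u,v))
print(proj(c,[.5643,-.1645,.108]))
cv2.imwrite('pics/w4.png',cv2.resize(p[170:400,220:430],None,fx=2.6,fy=2.6)[...,::-1])
E
```

```text
322 200 [ 0.5498 -0.1297  0.0881]
322 180 [ 0.5459 -0.1206  0.0894]
322 215 [ 0.5528 -0.1365  0.0888]
322 240 [ 0.5579 -0.1485  0.0877]
322 255 [ 0.5605 -0.1543  0.093 ]
322 270 [ 0.5616 -0.1568  0.1086]
322 300 [ 0.5676 -0.1708  0.1077]
322 330 [ 0.5525 -0.1357  0.2172]
322 350 [ 0.5542 -0.1397  0.2171]
322 370 [ 0.5857 -0.2129  0.0933]
300 330 [ 0.5476 -0.1342  0.224 ]
345 330 [ 0.555  -0.1311  0.2237]
(np.float64(320.88949196049543), np.float64(286.1280835722451))
```

View pics/w4.png

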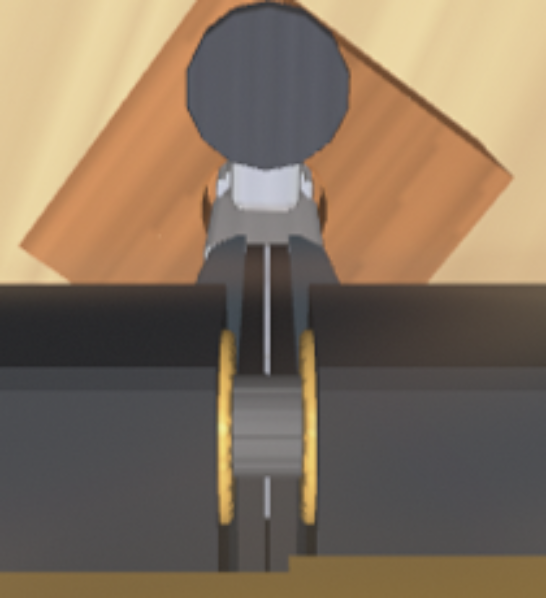

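```bash
python3 - <<'E'
from h import *
from workcell import ctrl
c=ctrl.camera_params('wrist'); p,d=ctrl.read_camera('wrist')
T=np.array(c['cam_to_world']); s=ctrl.observe(); Rm=R.from_rotvec(s['ee_rot']).as_matrix()
for v in (256,260,264,268,272,276,284,292,300):
    o=[]
    for u in (300,306,312,317,322,327,333,339):
        a,r=ray(c,u,v); q=Rm.T@(a+r*d[v,u]-s['position'])*1e3; o.append(tuple(q.round(0).astype(int)))
    print(v,*o)
E
```

```text
256 (np.int64(-4), np.int64(-13), np.int64(65)) (np.int64(12), np.int64(-7), np.int64(9)) (np.int64(12), np.int64(-4), np.int64(8)) (np.int64(12), np.int64(-2), np.int64(7)) (np.int64(12), np.int64(1), np.int64(8)) (np.int64(12), np.int64(3), np.int64(8)) (np.int64(12), np.int64(6), np.int64(8)) (np.int64(12), np.int64(9), np.int64(8))
260 (np.int64(11), np.int64(-10), np.int64(4)) (np.int64(12), np.int64(-7), np.int64(1)) (np.int64(19), np.int64(-4), np.int64(-22)) (np.int64(12), np.int64(-2), np.int64(0)) (np.int64(12), np.int64(1), np.int64(2)) (np.int64(12), np.int64(3), np.int64(1)) (np.int64(19), np.int64(5), np.int64(-20)) (np.int64(12), np.int64(9), np.int64(3))
264 (np.int64(12), np.int64(-10), np.int64(-4)) (np.int64(18), np.int64(-6), np.int64(-25)) (np.int64(19), np.int64(-3), np.int64(-27)) (np.int64(17), np.int64(-1), np.int64(-22)) (np.int64(12), np.int64(1), np.int64(-5)) (np.int64(17), np.int64(3), np.int64(-21)) (np.int64(18), np.int64(5), np.int64(-25)) (np.int64(19), np.int64(8), np.int64(-26))
268 (np.int64(18), np.int64(-8), np.int64(-31)) (np.int64(19), np.int6
[... 1341 characters left out ...]
.int64(39), np.int64(-4), np.int64(-111)) (np.int64(38), np.int64(-3), np.int64(-107)) (np.int64(19), np.int64(-3), np.int64(-58)) (np.int64(17), np.int64(-1), np.int64(-54)) (np.int64(-1), np.int64(1), np.int64(-7)) (np.int64(17), np.int64(2), np.int64(-54)) (np.int64(18), np.int64(4), np.int64(-58)) (np.int64(37), np.int64(4), np.int64(-107))
300 (np.int64(39), np.int64(-3), np.int64(-116)) (np.int64(38), np.int64(-2), np.int64(-113)) (np.int64(17), np.int64(-3), np.int64(-62)) (np.int64(17), np.int64(-1), np.int64(-62)) (np.int64(-5), np.int64(1), np.int64(-7)) (np.int64(18), np.int64(2), np.int64(-63)) (np.int64(17), np.int64(4), np.int64(-62)) (np.int64(38), np.int64(4), np.int64(-113))
```

The depth cuts show the fingertips about 19 mm behind the reported TCP, 27 mm short of the stated place. The fingers therefore closed just above the hub. I'll grasp again that much lower.

step_arm([
  [[0.008, 0, 0, 0, 0.2], [0.008, 0, 0, 0, 0.2], [0.008, 0, 0, 0, 0.2], [0.008, 0, 0, 0, 0.2], [0.008, 0, 0, 0, 0.2], [0.008, 0, 0, 0, 0.2], [0.008, 0, 0.05, 0, 0.2], [0.008, 0, 0.1, 0, 0.2], [0.008, 0, 0.155, 0, 0.2], [0.008, 0, 0.155, 0, 0.2]],
])

```text
time_s: 5.4
position: [0.5618, -0.1636, 0.0589]
ee_rot: [-1.725, -2.62, 0.002]
ft_force: [-0.1, 0.8, 0.1]
grip_width: 0.055
grip_force: 0.0
```

step_arm([
  [[0, 0, 0, 0, -1], [0, 0, 0, 0, -1], [0, 0, 0, 0, -1], [0, 0, 0, 0, -1], [0, 0, 0, 0, -1], [0, 0, 0, 0, -1], [0, 0, 0, 0, -1], [0, 0, 0, 0, -1]],
], squeeze=40)

```text
time_s: 6.07
position: [0.5642, -0.1644, 0.0629]
ee_rot: [1.727, 2.623, 0.0]
ft_force: [0.0, 0.1, 4.5]
grip_width: 0.0216
grip_force: 40.0
```

step_arm([
  [[0, 0, -0.08, 0, -1], [0, 0, -0.16, 0, -1], [0, 0, -0.24, 0, -1], [0, 0, -0.26, 0, -1], [0.05, 0.02, -0.26, 0.05, -1], [0.15, 0.05, -0.26, 0.1, -1], [0.25, 0.08, -0.26, 0.15, -1], [0.35, 0.11, -0.26, 0.2, -1], [0.44, 0.132, -0.26, 0.25, -1], [0.44, 0.132, -0.26, 0.25, -1]],
])

```text
time_s: 6.9
position: [0.5491, -0.0471, 0.1263]
ee_rot: [-1.976, -2.439, 0.001]
ft_force: [0.5, 0.1, -4.4]
grip_width: 0.0216
grip_force: 40.0
```

```bash
python3 - <<'E'
from h import *
from workcell import ctrl
c=ctrl.camera_params('wrist'); s=ctrl.observe(); p,d=ctrl.read_camera('wrist'); Rm=R.from_rotvec(s['ee_rot']).as_matrix()
print({k:np.round(s[k],4) for k in('position','ee_rot','ft_force','torque','grip_width','q')})
f=240/np.tan(np.radians(float(c['fov_y']))/2); T=np.array(c['cam_to_world'])
uu,vv=np.meshgrid(np.arange(640),np.arange(480))
P=(np.stack([(uu-c['cx'])/f*d,(vv-c['cy'])/f*d,d],-1)@T[:3,:3].T+T[:3,3]-s['position'])@Rm*1e3
for v in range(180,300,6): print(v,P[v,322].round(1), P[v,312].round(1), p[v,322])
m=(uu>290)&(uu<355)&(vv>140)&(vv<240)&(P[...,2]<25)&(P[...,2]>-30)
print('cw',cv2.minEnclosingCircle(P[m][:,:2].astype(np.float32)),np.median(P[m],0),m.sum())
E
```

```text
{'position': array([ 0.5491, -0.0471,  0.1263]), 'ee_rot': array([-1.9762e+00, -2.4393e+00,  1.1000e-03]), 'ft_force': array([ 0.4887,  0.1207, -4.432 ]), 'torque': array([-0.1173,  0.0719,  0.0331]), 'grip_width': np.float64(0.0216), 'q': array([-1.2820e-01,  2.4400e-01,  2.0664e+00,  7.0000e-04,  8.3340e-01,
       -3.3760e-01])}
180 [41.9  0.2 89.3] [41.7 -6.5 90.5] [227 199 153]
186 [ 51.    0.4 -25.8] [ 50.5  -3.7 -22. ] [81 82 84]
192 [ 48.7   0.4 -26.3] [ 48.7  -3.6 -26.4] [91 92 99]
198 [ 46.2   0.4 -25.9] [ 46.2  -3.6 -25.6] [91 92 99]
204 [ 43.9   0.4 -26.3] [ 44.   -3.6 -26.8] [ 92  93 100]
210 [ 41.5   0.4 -26.7] [ 41.4  -3.6 -25.8] [ 91  92 100]
216 [ 38.8   0.4 -25. ] [ 38.9  -3.7 -25.7] [ 91  92 100]
222 [ 36.4   0.4 -25.4] [ 36.5  -3.7 -26.1] [ 91  93 100]
228 [ 34.1   0.4 -26. ] [ 33.9  -3.7 -25.2] [ 90  92 100]
234 [ 31.7   0.4 -26.5] [ 31.4  -3.7 -25.4] [91 92 99]
240 [ 29.    0.4 -25.6] [ 29.   -3.7 -25.9] [ 90  92 100]
246 [ 26.5   0.4 -25.9] [ 26.3  -3.7 -24.9] [ 92  94 101]
252 [ 23.8   0.4 -25.2] [ 23.7  -3.7 -25.1] [ 91  92 100]
258 [ 21.5   0.4 -26.2] [ 21.   -3.8 -24.5] [ 92  93 101]
264 [ 18.4   0.4 -24.6] [ 18.1  -3.8 -23.6] [198 199 211]
270 [ 15.4   0.4 -23.5] [ 15.5  -3.8 -23.7] [193 194 203]
276 [ 12.9   0.4 -23.9] [ 12.9  -3.8 -23.7] [189 188 194]
282 [ 10.7   0.4 -25.2] [ 10.5  -3.8 -24.7] [140 135 134]
288 [ 10.8   0.4 -32.6] [ 10.6  -3.6 -32. ] [139 134 134]
294 [ 10.5   0.4 -38.6] [ 10.5  -3.5 -38.6] [139 135 134]
cw ((37.45718765258789, 0.49522528052330017), 15.095664024353027) [ 40.17802391   0.75153259 -25.80505471] 3377
```

step_arm([
  [[0.1, 0.01, 0, 0.1, -1], [0.2, 0.02, 0, 0.2, -1], [0.3, 0.03, 0, 0.2, -1], [0.4, 0.044, 0, 0.2, -1], [0.443, 0.048, 0, 0.2, -1], [0.443, 0.048, 0, 0.2, -1], [0.443, 0.048, 0, 0.2, -1], [0.443, 0.048, 0, 0.2, -1]],
])

```text
time_s: 7.62
position: [0.5395, 0.0598, 0.1272]
ee_rot: [-2.162, -2.279, 0.001]
ft_force: [1.1, 0.0, -5.1]
grip_width: 0.022
grip_force: 40.0
```

```bash
cat > tgt.py <<'E'
from h import *
from workcell import ctrl
s=ctrl.observe(); x=R.from_rotvec(s['ee_rot']).as_matrix()[:2,0]
print(s['position'].round(4),'tool x deg',np.degrees(np.arctan2(x[1],x[0])).round(2),'F',s['ft_force'].round(2),'T',s['torque'].round(3),'q',s['q'].round(2),s['grip_width'])
print('shift to axis',totool(s,[.5377,.0637,.052]).round(4))
E
python3 tgt.py
```

```text
[0.5395 0.0598 0.1272] tool x deg 93.01 F [ 1.09  0.02 -5.08] T [-0.058  0.05   0.04 ] q [ 0.07  0.23  2.08 -0.    0.83  0.02] 0.021952834490122832
shift to axis [ 0.0162 -0.0061  0.3009]
```

step_arm([
  [[0.008, -0.003, 0.05, 0, -1], [0.016, -0.006, 0.1, 0, -1], [0.016, -0.006, 0.15, 0, -1], [0.016, -0.006, 0.18, 0, -1], [0.016, -0.006, 0.18, 0, -1], [0.016, -0.006, 0.18, 0, -1], [0.016, -0.006, 0.18, 0, -1]],
])

```text
time_s: 8.2
position: [0.538, 0.0645, 0.0827]
ee_rot: [2.162, 2.279, 0.0]
ft_force: [-0.2, -0.2, -5.2]
grip_width: 0.0219
grip_force: 40.0
```

```bash
python3 tgt.py
```

```text
[0.538  0.0645 0.0827] tool x deg 93.01 F [-0.21 -0.21 -5.21] T [-0.065  0.027  0.048] q [ 0.08  0.3   2.1  -0.    0.74  0.02] 0.021925968043814765
shift to axis [-0.0033 -0.0013  0.1226]
```

step_arm([
  [[-0.003, -0.001, 0.01, 0, -1], [-0.003, -0.001, 0.02, 0, -1], [-0.003, -0.001, 0.025, 0, -1], [-0.003, -0.001, 0.03, 0, -1], [-0.003, -0.001, 0.035, 0, -1], [-0.003, -0.001, 0.035, 0, -1]],
], squeeze=25)

```text
time_s: 8.7
position: [0.5374, 0.0638, 0.0736]
ee_rot: [-2.162, -2.279, 0.0]
ft_force: [0.4, -0.4, -4.5]
grip_width: 0.0218
grip_force: 25.0
```

```bash
python3 tgt.py
```

```text
[0.5374 0.0638 0.0736] tool x deg 93.02 F [ 0.37 -0.44 -4.53] T [-0.111  0.079 -0.043] q [ 0.08  0.32  2.1  -0.    0.73  0.02] 0.021835846687720154
shift to axis [-0.0006  0.0011  0.0864]
```

step_arm([
  [[0, 0, 0.005, 0, -1], [0, 0, 0.01, 0, -1], [0, 0, 0.015, 0, -1], [0, 0, 0.02, 0, -1], [0, 0, 0.025, 0, -1], [0, 0, 0.025, 0, -1]],
])

```text
time_s: 9.2
position: [0.5373, 0.0638, 0.0672]
ee_rot: [-2.162, -2.279, 0.0]
ft_force: [-0.4, 0.3, -4.6]
grip_width: 0.0221
grip_force: 25.0
```

```bash
python3 tgt.py
```

```text
[0.5373 0.0638 0.0672] tool x deg 93.02 F [-0.4   0.26 -4.64] T [-0.072  0.079  0.025] q [0.08 0.33 2.1  0.   0.71 0.02] 0.022107138709264996
shift to axis [-0.0005  0.0014  0.061 ]
```

step_arm([
  [[0, 0, 0.01, 0, -1], [0, 0, 0.02, 0, -1], [0, 0, 0.03, 0, -1], [0, 0, 0.04, 0, -1], [0, 0, 0.046, 0, -1], [0, 0, 0.052, 0, -1], [0, 0, 0.052, 0, -1]],
])

```text
time_s: 9.78
position: [0.5373, 0.0638, 0.0542]
ee_rot: [-2.162, -2.279, 0.001]
ft_force: [0.3, 0.2, -4.9]
grip_width: 0.0217
grip_force: 25.0
```

```bash
python3 tgt.py
```

```text
[0.5373 0.0638 0.0542] tool x deg 93.02 F [ 0.25  0.24 -4.85] T [-0.103  0.058  0.008] q [ 0.08  0.35  2.1  -0.    0.69  0.02] 0.021743088004255808
shift to axis [-0.0005  0.0015  0.0088]
```

step_arm([
  [[0, 0, 0.003, 0, -1], [0, 0, 0.006, 0, -1], [0, 0, 0.009, 0, -1], [0, 0, 0.012, 0, -1], [0, 0, 0.012, 0, -1]],
])

```text
time_s: 10.2
position: [0.5377, 0.0638, 0.0519]
ee_rot: [2.162, 2.279, -0.0]
ft_force: [-2.0, -0.6, 2.7]
grip_width: 0.0221
grip_force: 25.0
```

```bash
python3 tgt.py
```

```text
[0.5377 0.0638 0.0519] tool x deg 93.02 F [-2.02 -0.61  2.74] T [-0.149  0.551 -0.029] q [ 0.08  0.35  2.1  -0.    0.68  0.02] 0.02209257058802535
shift to axis [-0.0004 -0.     -0.0004]
```

The crank went straight down to the expected home height (TCP 0.052), taking about 7 N on the shoulder. I'll release, rise and move over the grip.

step_arm([
  [[0, 0, -0.006, 0, 0.2], [0, 0, -0.006, 0, 0.2], [0, 0, -0.006, 0, 0.2], [0, 0, -0.006, 0, 0.2], [0, 0, -0.006, 0, 0.2], [0, 0, -0.15, 0, 0.2], [0, 0, -0.3, 0, 0.2], [0, 0, -0.4, 0, 0.2], [0, 0, -0.4, 0, 0.2]],
])

```text
time_s: 10.95
position: [0.5404, 0.0641, 0.1567]
ee_rot: [2.159, 2.276, 0.008]
ft_force: [0.8, -0.0, 0.9]
grip_width: 0.0549
grip_force: 0.0
```

step_arm([
  [[-0.13, 0, 0, 0, 0.2], [-0.26, 0, 0, 0, 0.2], [-0.26, 0, 0, 0, 0.2], [-0.26, 0, 0, 0, 0.2]],
])

```text
time_s: 11.28
position: [0.5408, -0.0021, 0.1512]
ee_rot: [-2.165, -2.277, 0.0]
ft_force: [0.0, -0.0, 0.8]
grip_width: 0.0545
grip_force: 0.0
```

```bash
python3 - <<'E'
from h import *
from workcell import ctrl
import runpy; runpy.run_path('tgt.py')
p,d=ctrl.read_camera('wrist'); t,_=ctrl.read_camera('scene')
cv2.imwrite('pics/w5.png',np.hstack([cv2.resize(p,(400,300)),cv2.resize(t[150:300,280:480],(400,300))])[...,::-1])
E
```

```text
[ 0.5408 -0.0021  0.1512] tool x deg 92.89 F [ 0.02 -0.02  0.84] T [-0.018  0.016 -0.041] q [-0.05  0.19  2.08  0.    0.87 -0.1 ] 0.054499691253404044
shift to axis [0.2635 0.0011 0.3968]
```

View pics/w5.png

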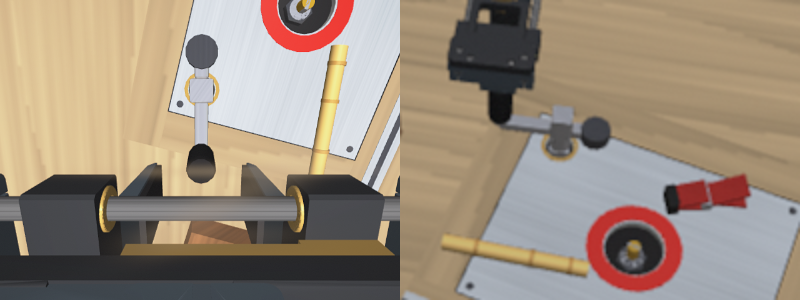

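The crank stands home and upright, with the grip between the open fingers at (201,165) in the left half. I'll lower onto it and close.

step_arm([
  [[0.003, 0, 0.08, 0, 0.2], [0.003, 0, 0.16, 0, 0.2], [0.003, 0, 0.24, 0, 0.2], [0.003, 0, 0.32, 0, 0.2], [0.003, 0, 0.32, 0, 0.2], [0.003, 0, 0.32, 0, -1], [0.003, 0, 0.32, 0, -1], [0.003, 0, 0.32, 0, -1], [0.003, 0, 0.32, 0, -1], [0.003, 0, 0.32, 0, -1]],
], squeeze=40)

```text
time_s: 12.22
position: [0.5414, -0.0003, 0.0724]
ee_rot: [2.161, 2.278, 0.001]
ft_force: [-0.7, -1.5, 1.9]
grip_width: 0.0252
grip_force: 40.0
```

step_arm([
  [[0, 0, 0, 0, -1], [0, 0, 0, 0, -1], [0, 0, 0, 0, -1]],
])

```text
time_s: 12.47
position: [0.5415, -0.0006, 0.0721]
ee_rot: [2.161, 2.278, 0.001]
ft_force: [0.2, -1.5, 6.1]
grip_width: 0.0251
grip_force: 40.0
```

```bash
python3 tgt.py; cat > circ.py <<'E'
# rows along the circle about the shaft axis: from commanded position P (world) by angles; print in tool units
import sys
from h import *
from workcell import ctrl
s=ctrl.observe(); Rm=R.from_rotvec(s['ee_rot'])
C=np.array([.5377,.0637]); v=s['position'][:2]-C; a0=np.arctan2(v[1],v[0]); print('a0',np.degrees(a0).round(1),'r',np.hypot(*v).round(4),'z',s['position'][2].round(4),'t',s['time_s'])
def rows(step,n=10):
    o=[]
    for i in range(1,n+1):
        a=a0-np.radians(step*i); P=np.r_[C+.065*np.r_[np.cos(a),np.sin(a)],s['position'][2]]
        q=Rm.inv().apply(P-s['position'])/.25; o.append([round(float(q[0]),3),round(float(q[1]),3),0,0,-1])
    return o
for st in map(float,sys.argv[1:]): print(st,rows(st))
x=s['ft_force']; t=np.array([np.sin(a0),-np.cos(a0),0]); print('F',x.round(2),'tang',(x@t).round(2),'rad',(x[:2]@v/np.hypot(*v)).round(2), s['grip_width'].round(4))
E
python3 circ.py 12
```

```text
[ 0.5415 -0.0006  0.0721] tool x deg 93.02 F [ 0.16 -1.54  6.08] T [-0.435  0.049 -0.035] q [-0.04  0.32  2.1  -0.    0.72 -0.1 ] 0.025142717121991252
shift to axis [ 0.2575 -0.0017  0.0805]
a0 -86.6 r 0.0644 z 0.0721 t 12.4667
12.0 [[0.003, -0.054, 0, 0, -1], [0.019, -0.106, 0, 0, -1], [0.046, -0.153, 0, 0, -1], [0.082, -0.194, 0, 0, -1], [0.126, -0.226, 0, 0, -1], [0.176, -0.248, 0, 0, -1], [0.229, -0.26, 0, 0, -1], [0.283, -0.26, 0, 0, -1], [0.336, -0.249, 0, 0, -1], [0.386, -0.228, 0, 0, -1]]Traceback (most recent call last):
  File "circ.py", line 14, in <module>
    x=s['ft_force']; t=np.array([np.sin(a0),-np.cos(a0),0]); print('F',x.round(2),'tang',(x@t).round(2),'rad',(x[:2]@v/np.hypot(*v)).round(2), s['grip_width'].round(4))
                                                                                                                                               ^^^^^^^^^^^^^^^^^^^^^
AttributeError: 'float' object has no attribute 'round'
```

Grip held (25 mm). Winding the first 120° clockwise.

step_arm([
  [[0.006, -0.054, 0, 0, -1], [0.022, -0.106, 0, 0, -1], [0.05, -0.153, 0, 0, -1], [0.086, -0.193, 0, 0, -1], [0.13, -0.225, 0, 0, -1], [0.18, -0.247, 0, 0, -1], [0.233, -0.259, 0, 0, -1], [0.287, -0.259, 0, 0, -1], [0.34, -0.247, 0, 0, -1], [0.39, -0.225, 0, 0, -1]],
], squeeze=50)

```text
time_s: 13.3
position: [0.4792, 0.0944, 0.072]
ee_rot: [2.162, 2.279, -0.001]
ft_force: [-1.3, -5.5, 6.3]
grip_width: 0.025
grip_force: 50.0
```

```bash
sed -i "s/s\['grip_width'\].round(4)/s['grip_width'],'toolx',np.degrees(np.arctan2(Rm.as_matrix()[1,0],Rm.as_matrix()[0,0])).round(2)/" circ.py; python3 circ.py
```

```text
a0 152.3 r 0.066 z 0.072 t 13.3
F [-1.3  -5.45  6.33] tang -5.43 rad -1.38 0.025008832471166267 toolx 93.03
```

step_arm([
  [[0.044, 0.032, 0, 0, -1], [0.08, 0.072, 0, 0, -1], [0.108, 0.119, 0, 0, -1], [0.124, 0.171, 0, 0, -1], [0.13, 0.225, 0, 0, -1], [0.124, 0.279, 0, 0, -1], [0.108, 0.331, 0, 0, -1], [0.08, 0.378, 0, 0, -1], [0.044, 0.418, 0, 0, -1], [0, 0.45, 0, 0, -1]],
])

```text
time_s: 14.13
position: [0.5926, 0.1004, 0.072]
ee_rot: [-2.162, -2.279, -0.001]
ft_force: [-4.1, 3.6, 6.7]
grip_width: 0.0253
grip_force: 50.0
```

step_arm([
  [[-0.05, 0.022, 0, 0, -1], [-0.103, 0.033, 0, 0, -1], [-0.157, 0.033, 0, 0, -1], [-0.21, 0.022, 0, 0, -1], [-0.26, 0, 0, 0, -1], [-0.304, -0.032, 0, 0, -1], [-0.34, -0.072, 0, 0, -1], [-0.368, -0.119, 0, 0, -1], [-0.384, -0.171, 0, 0, -1], [-0.39, -0.225, 0, 0, -1]],
])

```text
time_s: 14.97
position: [0.542, -0.0007, 0.0722]
ee_rot: [2.162, 2.277, 0.004]
ft_force: [5.0, 3.9, -1.1]
grip_width: 0.0251
grip_force: 50.0
```

```bash
python3 circ.py; python3 - <<'E'
from h import *
from workcell import ctrl
c=ctrl.camera_params('top'); p,d=ctrl.read_camera('top'); d0=np.load('top0.npz')['d']
u,v=[int(round(x)) for x in proj(c,[.6442,.1551,.03])]
print((d0-d)[v-3:v+4,u-3:u+4].round(3))
E
```

```text
a0 -86.2 r 0.0646 z 0.0722 t 14.9667
F [ 4.96  3.93 -1.08] tang -5.21 rad -3.6 0.02509745487022946 toolx 92.97
[[ 5.000e-03  2.700e-02  5.000e-03  6.000e-03  6.000e-03  9.000e-03
   6.000e-03]
 [ 9.000e-03  7.000e-03  1.200e-02  7.000e-03  1.000e-03  1.100e-02
   3.000e-03]
 [ 1.000e-02  9.000e-03  1.300e-02  9.000e-03  6.000e-03 -1.000e-03
   1.100e-02]
 [ 1.100e-02  3.000e-03  4.000e-03 -1.025e+00  6.000e-03  0.000e+00
  -3.000e-03]
 [ 7.000e-03  5.000e-03  1.200e-02  3.000e-03  1.000e-03 -1.000e-03
   7.000e-03]
 [ 1.000e-02  1.200e-02  7.000e-03  3.000e-03  1.000e-03 -5.000e-03
   6.000e-03]
 [ 1.100e-02  8.000e-03  9.000e-03  1.200e-02  5.000e-03  8.000e-03
   7.000e-03]]
```

One turn has raised the router about 8 mm, with roughly 5.3 N of drag at the grip. Continuing with a slight downward bias.

step_arm([
  [[0.006, -0.054, 0.004, 0, -1], [0.022, -0.106, 0.004, 0, -1], [0.05, -0.153, 0.004, 0, -1], [0.086, -0.193, 0.004, 0, -1], [0.13, -0.225, 0.004, 0, -1], [0.18, -0.247, 0.004, 0, -1], [0.233, -0.259, 0.004, 0, -1], [0.287, -0.259, 0.004, 0, -1], [0.34, -0.247, 0.004, 0, -1], [0.39, -0.225, 0.004, 0, -1]],
])

```text
time_s: 15.85
position: [0.4791, 0.0947, 0.0714]
ee_rot: [-2.162, -2.279, 0.002]
ft_force: [-8.7, -2.3, 21.2]
grip_width: 0.025
grip_force: 50.0
```

step_arm([
  [[0.044, 0.032, 0, 0, -1], [0.08, 0.072, 0, 0, -1], [0.108, 0.119, 0, 0, -1], [0.124, 0.171, 0, 0, -1], [0.13, 0.225, 0, 0, -1], [0.124, 0.279, 0, 0, -1], [0.108, 0.331, 0, 0, -1], [0.08, 0.378, 0, 0, -1], [0.044, 0.418, 0, 0, -1], [0, 0.45, 0, 0, -1]],
])

```text
time_s: 16.68
position: [0.5932, 0.1005, 0.0714]
ee_rot: [-2.162, -2.279, -0.001]
ft_force: [-4.1, 2.6, 13.3]
grip_width: 0.0254
grip_force: 50.0
```

step_arm([
  [[-0.05, 0.022, 0, 0, -1], [-0.103, 0.033, 0, 0, -1], [-0.157, 0.033, 0, 0, -1], [-0.21, 0.022, 0, 0, -1], [-0.26, 0, 0, 0, -1], [-0.304, -0.032, 0, 0, -1], [-0.34, -0.072, 0, 0, -1], [-0.368, -0.119, 0, 0, -1], [-0.384, -0.171, 0, 0, -1], [-0.39, -0.225, 0, 0, -1]],
])

```text
time_s: 17.52
position: [0.543, -0.0008, 0.0719]
ee_rot: [2.161, 2.276, 0.005]
ft_force: [5.1, 0.5, 7.1]
grip_width: 0.0252
grip_force: 50.0
```

```bash
python3 circ.py
```

```text
a0 -85.3 r 0.0647 z 0.0719 t 17.5167
F [5.12 0.52 7.08] tang -5.15 rad -0.09 0.025188181683711532 toolx 92.98
```

step_arm([
  [[0.006, -0.054, 0, 0, -1], [0.022, -0.106, 0, 0, -1], [0.05, -0.153, 0, 0, -1], [0.086, -0.193, 0, 0, -1], [0.13, -0.225, 0, 0, -1], [0.18, -0.247, 0, 0, -1], [0.233, -0.259, 0, 0, -1], [0.287, -0.259, 0, 0, -1], [0.34, -0.247, 0, 0, -1], [0.39, -0.225, 0, 0, -1]],
])

```text
time_s: 18.35
position: [0.4791, 0.0947, 0.0714]
ee_rot: [-2.162, -2.279, 0.002]
ft_force: [-7.8, -1.8, 21.8]
grip_width: 0.0253
grip_force: 50.0
```

step_arm([
  [[0.044, 0.032, 0, 0, -1], [0.08, 0.072, 0, 0, -1], [0.108, 0.119, 0, 0, -1], [0.124, 0.171, 0, 0, -1], [0.13, 0.225, 0, 0, -1], [0.124, 0.279, 0, 0, -1], [0.108, 0.331, 0, 0, -1], [0.08, 0.378, 0, 0, -1], [0.044, 0.418, 0, 0, -1], [0, 0.45, 0, 0, -1]],
])

```text
time_s: 19.18
position: [0.5932, 0.1005, 0.0715]
ee_rot: [-2.162, -2.279, -0.001]
ft_force: [-5.2, 2.6, 12.5]
grip_width: 0.0254
grip_force: 50.0
```

```bash
python3 circ.py
```

```text
a0 33.5 r 0.0666 z 0.0715 t 19.1833
F [-5.24  2.64 12.51] tang -5.09 rad -2.91 0.025433950661933432 toolx 93.03
```

step_arm([
  [[-0.05, 0.022, 0, 0, -1], [-0.103, 0.033, 0, 0, -1], [-0.157, 0.033, 0, 0, -1], [-0.21, 0.022, 0, 0, -1], [-0.26, 0, 0, 0, -1], [-0.304, -0.032, 0, 0, -1], [-0.34, -0.072, 0, 0, -1], [-0.368, -0.119, 0, 0, -1], [-0.384, -0.171, 0, 0, -1], [-0.39, -0.225, 0, 0, -1]],
])

```text
time_s: 20.02
position: [0.543, -0.0009, 0.0719]
ee_rot: [2.161, 2.276, 0.005]
ft_force: [5.7, 1.2, 6.8]
grip_width: 0.0255
grip_force: 50.0
```

step_arm([
  [[0.006, -0.054, 0, 0, -1], [0.022, -0.106, 0, 0, -1], [0.05, -0.153, 0, 0, -1]],
])

```text
time_s: 20.27
position: [0.5037, 0.0092, 0.072]
ee_rot: [2.16, 2.276, 0.003]
ft_force: [0.4, -10.2, 16.9]
grip_width: 0.0254
grip_force: 50.0
```

```bash
python3 circ.py
```

```text
a0 -121.9 r 0.0642 z 0.072 t 20.2667
F [  0.4 -10.2  16.9] tang -5.73 rad 8.44 0.025425311404808915 toolx 93.02
```

step_arm([
  [[0.036, -0.04, 0, 0, -1], [0.08, -0.072, 0, 0, -1], [0.13, -0.095, 0, 0, -1]],
])

```text
time_s: 20.52
position: [0.4767, 0.0409, 0.0716]
ee_rot: [2.161, 2.278, -0.001]
ft_force: [-5.4, -7.5, 19.7]
grip_width: 0.0249
grip_force: 50.0
```

```bash
python3 circ.py
```

```text
a0 -159.5 r 0.0651 z 0.0716 t 20.5167
F [-5.39 -7.54 19.71] tang -5.17 rad 7.69 0.02494109847289079 toolx 93.02
```

step_arm([
  [[0.053, -0.011, 0, 0, -1], [0.108, -0.011, 0, 0, -1], [0.161, 0, 0, 0, -1], [0.21, 0.022, 0, 0, -1]],
])

```text
time_s: 20.85
position: [0.4791, 0.0946, 0.0714]
ee_rot: [-2.162, -2.279, 0.001]
ft_force: [-6.5, -2.3, 20.2]
grip_width: 0.0254
grip_force: 50.0
```

```bash
python3 circ.py
```

```text
a0 152.2 r 0.0663 z 0.0714 t 20.85
F [-6.47 -2.32 20.19] tang -5.08 rad 4.64 0.02541672321009828 toolx 93.03
```

step_arm([
  [[0.044, 0.032, 0, 0, -1], [0.08, 0.072, 0, 0, -1], [0.108, 0.119, 0, 0, -1], [0.124, 0.171, 0, 0, -1]],
])

```text
time_s: 21.18
position: [0.5209, 0.1284, 0.0715]
ee_rot: [-2.161, -2.279, 0.0]
ft_force: [-6.1, 1.2, 17.9]
grip_width: 0.0251
grip_force: 50.0
```

```bash
python3 circ.py
```

```text
a0 104.6 r 0.0669 z 0.0715 t 21.1833
F [-6.11  1.2  17.87] tang -5.62 rad 2.69 0.025061601334334587 toolx 93.05
```

step_arm([
  [[0.006, 0.054, 0, 0, -1], [0, 0.108, 0, 0, -1], [-0.017, 0.16, 0, 0, -1], [-0.044, 0.207, 0, 0, -1]],
])

```text
time_s: 21.52
position: [0.5739, 0.1198, 0.0715]
ee_rot: [-2.161, -2.28, -0.001]
ft_force: [-4.3, 1.3, 13.4]
grip_width: 0.0253
grip_force: 50.0
```

```bash
python3 circ.py
```

```text
a0 57.2 r 0.0668 z 0.0715 t 21.5167
F [-4.32  1.31 13.38] tang -4.34 rad -1.24 0.025292861363882157 toolx 93.05
```

step_arm([
  [[-0.036, 0.04, 0, 0, -1], [-0.08, 0.072, 0, 0, -1], [-0.13, 0.095, 0, 0, -1], [-0.183, 0.106, 0, 0, -1]],
])

```text
time_s: 21.85
position: [0.6029, 0.0749, 0.0715]
ee_rot: [-2.162, -2.279, -0.002]
ft_force: [-3.6, 4.8, 11.6]
grip_width: 0.0251
grip_force: 50.0
```

```bash
python3 circ.py
```

```text
a0 9.7 r 0.0662 z 0.0715 t 21.85
F [-3.65  4.78 11.63] tang -5.33 rad -2.78 0.02510305868405857 toolx 93.01
```

step_arm([
  [[-0.054, 0, 0, 0, -1], [-0.108, -0.011, 0, 0, -1], [-0.157, -0.033, 0, 0, -1], [-0.201, -0.065, 0, 0, -1]],
])

```text
time_s: 22.18
position: [0.5895, 0.0235, 0.0715]
ee_rot: [2.162, 2.278, 0.003]
ft_force: [1.1, 6.3, 8.5]
grip_width: 0.0252
grip_force: 50.0
```

```bash
python3 circ.py
```

```text
a0 -37.8 r 0.0655 z 0.0715 t 22.1833
F [1.13 6.33 8.46] tang -5.7 rad -2.98 0.025160022911799043 toolx 92.98
```

step_arm([
  [[-0.036, -0.04, 0, 0, -1], [-0.064, -0.087, 0, 0, -1], [-0.08, -0.139, 0, 0, -1], [-0.086, -0.193, 0, 0, -1]],
])

```text
time_s: 22.52
position: [0.543, -0.0008, 0.0719]
ee_rot: [2.161, 2.276, 0.005]
ft_force: [5.7, 2.8, 6.7]
grip_width: 0.0253
grip_force: 50.0
```

```bash
python3 circ.py
```

```text
a0 -85.3 r 0.0648 z 0.0719 t 22.5167
F [5.66 2.81 6.66] tang -5.87 rad -2.34 0.025315745798077945 toolx 92.98
```

step_arm([
  [[0.006, -0.054, 0, 0, -1], [0.022, -0.106, 0, 0, -1], [0.05, -0.153, 0, 0, -1]],
])

```text
time_s: 22.77
position: [0.5037, 0.0092, 0.072]
ee_rot: [2.16, 2.277, 0.003]
ft_force: [1.0, -10.1, 15.8]
grip_width: 0.0252
grip_force: 50.0
```

```bash
python3 circ.py
```

```text
a0 -122.0 r 0.0642 z 0.072 t 22.7667
F [  1.   -10.06  15.77] tang -6.17 rad 8.0 0.025234295956197132 toolx 93.02
```

step_arm([
  [[0.036, -0.04, 0, 0, -1], [0.08, -0.072, 0, 0, -1], [0.13, -0.095, 0, 0, -1]],
])

```text
time_s: 23.02
position: [0.4767, 0.0409, 0.0716]
ee_rot: [2.161, 2.278, -0.001]
ft_force: [-3.6, -7.1, 20.5]
grip_width: 0.0255
grip_force: 50.0
```

```bash
python3 circ.py
```

```text
a0 -159.5 r 0.0651 z 0.0716 t 23.0167
F [-3.55 -7.13 20.53] tang -5.43 rad 5.83 0.025474356237595638 toolx 93.02
```

step_arm([
  [[0.053, -0.011, 0, 0, -1], [0.108, -0.011, 0, 0, -1], [0.161, 0, 0, 0, -1]],
])

```text
time_s: 23.27
position: [0.4742, 0.0819, 0.0715]
ee_rot: [2.162, 2.279, -0.001]
ft_force: [-5.4, -4.5, 19.9]
grip_width: 0.025
grip_force: 50.0
```

```bash
python3 circ.py
```

```text
a0 164.0 r 0.066 z 0.0715 t 23.2667
F [-5.42 -4.47 19.9 ] tang -5.79 rad 3.98 0.025028997519121722 toolx 93.03
```

step_arm([
  [[0.05, 0.022, 0, 0, -1], [0.094, 0.054, 0, 0, -1], [0.13, 0.095, 0, 0, -1]],
])

```text
time_s: 23.52
position: [0.4965, 0.1162, 0.0714]
ee_rot: [-2.161, -2.279, 0.001]
ft_force: [-6.7, -0.7, 18.4]
grip_width: 0.0252
grip_force: 50.0
```

```bash
python3 circ.py; python3 - <<'E'
from h import *
from workcell import ctrl
c=ctrl.camera_params('top'); p,d=ctrl.read_camera('top'); d0=np.load('top0.npz')['d']
u,v=[int(round(x)) for x in proj(c,[.6442,.1551,.03])]
k=(d0-d)[v-5:v+6,u-5:u+6]; print(np.median(k[np.abs(k)<.1]),np.percentile(k,[20,50,80]))
E
```

```text
a0 128.1 r 0.0667 z 0.0714 t 23.5167
F [-6.73 -0.69 18.37] tang -5.72 rad 3.61 0.025192495309694734 toolx 93.04
0.033922076 [0.02158976 0.03392208 0.04006529]
```

step_arm([
  [[0.027, 0.047, 0, 0, -1], [0.044, 0.099, 0, 0, -1]],
])

```text
time_s: 23.73
position: [0.5206, 0.1284, 0.0714]
ee_rot: [-2.161, -2.279, 0.001]
ft_force: [-7.8, -0.6, 16.6]
grip_width: 0.0253
grip_force: 50.0
```

```bash
python3 circ.py
```

```text
a0 104.8 r 0.0669 z 0.0714 t 23.7333
F [-7.81 -0.63 16.62] tang -7.71 rad 1.38 0.025270795686794238 toolx 93.03
```

The force at the grip has climbed to 7.7 N against a running 5.6 N, so this is the stop. One small nudge more, then hold.

step_arm([
  [[0.005, 0.036, 0, 0, -1], [0.005, 0.036, 0, 0, -1], [0.005, 0.036, 0, 0, -1]],
])

```text
time_s: 23.98
position: [0.531, 0.13, 0.0716]
ee_rot: [2.162, 2.279, 0.002]
ft_force: [-1.8, 4.4, 15.9]
grip_width: 0.0251
grip_force: 50.0
```

```bash
python3 circ.py
```

```text
a0 95.8 r 0.0667 z 0.0716 t 23.9833
F [-1.82  4.42 15.94] tang -1.36 rad 4.58 0.025135416275344796 toolx 93.02
```

step_arm([
  [[0.0, 0.012, 0, 0, -1], [0, 0.024, 0, 0, -1]],
])

```text
time_s: 24.15
position: [0.5359, 0.1303, 0.0715]
ee_rot: [-2.162, -2.278, -0.0]
ft_force: [-7.2, 6.3, 19.6]
grip_width: 0.0251
grip_force: 50.0
```

```bash
python3 circ.py
```

```text
a0 91.6 r 0.0666 z 0.0715 t 24.15
F [-7.16  6.34 19.62] tang -6.98 rad 6.54 0.02511219868257557 toolx 93.01
```

step_arm([
  [[-0.001, 0.012, 0, 0, -1], [-0.003, 0.024, 0, 0, -1], [-0.005, 0.036, 0, 0, -1]],
])

```text
time_s: 24.4
position: [0.545, 0.1297, 0.0716]
ee_rot: [-2.162, -2.278, -0.001]
ft_force: [-6.8, 9.4, 19.8]
grip_width: 0.0256
grip_force: 50.0
```

```bash
python3 circ.py
```

```text
a0 83.7 r 0.0664 z 0.0716 t 24.4
F [-6.77  9.4  19.75] tang -7.77 rad 8.59 0.025642865152395052 toolx 93.0
```

step_arm([
  [[-0.002, 0.012, 0, 0, -1], [-0.005, 0.024, 0, 0, -1], [-0.008, 0.036, 0, 0, -1]],
])

```text
time_s: 24.65
position: [0.554, 0.1282, 0.0716]
ee_rot: [-2.162, -2.278, -0.001]
ft_force: [-6.7, 8.7, 18.8]
grip_width: 0.0253
grip_force: 50.1
```

```bash
python3 circ.py
```

```text
a0 75.8 r 0.0665 z 0.0716 t 24.65
F [-6.7   8.68 18.81] tang -8.63 rad 6.77 0.0252608433339255 toolx 93.0
```

The running rise is steady at about +3 N over baseline (0.2 N m), so the carriage is firmly on the stop. I'll let go and rise.

step_arm([
  [[0, 0, 0, 0, -1], [0, 0, 0, 0, 0.2], [0, 0, 0, 0, 0.2], [0, 0, 0, 0, 0.2], [0, 0, 0, 0, 0.2], [0, 0, 0, 0, 0.2], [0, 0, -0.1, 0, 0.2], [0, 0, -0.25, 0, 0.2], [0, 0, -0.4, 0, 0.2], [0, 0, -0.5, 0, 0.2]],
])

```text
time_s: 25.48
position: [0.5546, 0.1274, 0.1987]
ee_rot: [2.161, 2.278, 0.003]
ft_force: [0.6, 0.2, 0.8]
grip_width: 0.0545
grip_force: 0.0
```

step_arm([
  [[0, 0, -0.2, 0, 0.2], [0, 0, -0.2, 0, 0.2], [0, 0, -0.2, 0, 0.2], [0, 0, -0.2, 0, 0.2]],
])

```text
time_s: 25.82
position: [0.5538, 0.1272, 0.2456]
ee_rot: [2.162, 2.279, 0.001]
ft_force: [-0.5, 0.8, -0.4]
grip_width: 0.0548
grip_force: 0.0
```

```bash
python3 - <<'E'
from h import *
from workcell import ctrl
s=ctrl.observe(); print(s['position'],s['ft_force'],s['grip_width'],s['time_s'])
p,d=ctrl.read_camera('wrist'); t,_=ctrl.read_camera('scene')
cv2.imwrite('pics/w6.png',np.hstack([cv2.resize(p,(400,300)),cv2.resize(t[120:300,240:480],(400,300))])[...,::-1])
E
```

```text
[0.55383332 0.1272311  0.24561281] [-0.45351443  0.77104734 -0.37675345] 0.05475517029930287 25.8167
```

View pics/w6.png

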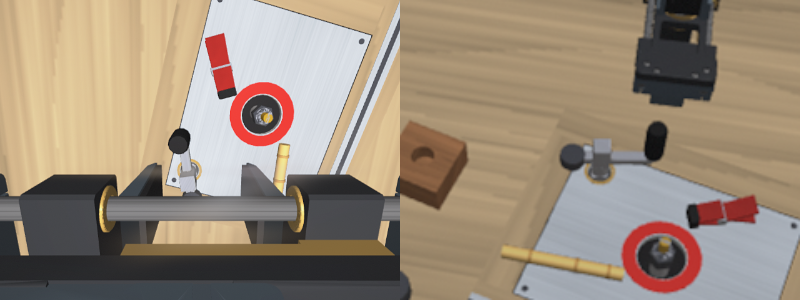

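The crank is upright on the shaft, the router is raised, the arm is clear, and the clip and chew stick have not moved. Handing in.

```bash
python3 -c "
from workcell import ctrl
print(ctrl.hand_in())"
```

```text
the job is handed in; nothing more can be done
None
```

I seated the crank home on the shaft and wound it clockwise about 4.6 turns, until the carriage bore firmly on its stop at roughly 0.2 N m over running torque. I then let it go with the arm clear and handed the job in; no verdict came back.

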